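# Third hand: stack a mould insert in its sprung nest and hold it down for pinning

## Robot

A 6-joint arm with a two-finger parallel gripper is mounted at the origin on the work surface. World frame = base frame: x ahead of the robot, y to its left, z up, the work surface at z = 0. Lengths are in m, angles in rad, forces in N, time in s.
With the tool pointing down it reaches from about 0.3 to 0.775 m from the base axis. Payload 14.6 kg.
Tool frame: the origin (TCP) lies on the centre line of the jaws, within the pads' length; the fingertips stand 19 mm ahead of it and the grasp point (between the pads) is the TCP; y points along the fingers, x is the direction in which the jaws open and shut, and the axes are right-handed (so a half turn about y gives the same grasp; the last joint's range is limited). The gripper opens to 94 mm and grips with 3 to 60 N. Pads are 16 mm wide; open, the fingers measure 119 mm over their backs; the gripper's body (75 mm by 177 mm) begins 78 mm behind the grasp point.
Start: joints at [-1.263, 0.3, 1.521, -0, 1.321, -0.067], TCP at [0.201, -0.512, 0.19] pointing down, gripper open.
Joint ranges: [-3.03, 3.03], [-0.79, 2.21], [0.23, 2.52], [-1.04, 4.18], [0, 3.07], [-2.55, 2.55]. Speed limits (rad/s): [2.22, 2.22, 2.57, 3.14, 3.14, 3.14].

## Interface

Orientations are given as [roll, pitch, yaw] about the fixed x, y, z axes, in that order (R = Rz(yaw) Ry(pitch) Rx(roll)).
In Python, from station import ctrl, optics gives the robot as it stands.
- The arm moves only by the tool jog_arm, never from a script. Its argument "targets" is a list of rows, each a list of 3 entries, a list of its own where there are three numbers: the finger opening in cm, from 0 to 9.4, then the shift along the tool's x, y, z in cm, then the turn about the tool's y in rad. A call has 1 to 10 rows; each row is the pose to reach, as a shift and turn from the pose commanded when the call began, along the tool's axes at that moment; what a row does not reach only later rows make up. A row lasts 1/10 s, in which the tool goes at most 50 mm and 8.59 degrees, less where a joint would pass 70% of its speed; a pose out of reach is approached as far as the arm can. A call with a gripper value outside its range is refused whole. The fingers move at their own pace and stop on an object; "grip_force" is the grip in N (left out, the last holds). Time passes only in rows, so rows that repeat a pose let the fingers close. It gives the time, the measured TCP pose, the force and the opening at its end, in the units of the state.
- ctrl.get_obs(): the state, without advancing time (a new reading comes with each control period).
- optics.camera(name): name is "scene" or "top" or "wrist"; returns a dict with "img" (384x512x3 uint8, red, green, blue), "range_z" (384x512 float32, m along the optical axis (not along the pixel's ray), 0 where there is no reading), "camera_matrix" (3x3 intrinsics, pixels), "world_to_cam" (4x4, takes a point from world to camera coordinates); the wrist camera has in their place "mount" (4x4, takes a point from camera to tool coordinates, whose origin is the TCP and whose axes are the tool frame's). Camera axes: x right, y up, looking along -z (the intrinsics and any distortion apply to the point x, -y, -z); pixel columns grow to the right and rows downward; lengths in m; the calibration is good to about 2 mm. The wrist camera is an equidistant fisheye: a pixel r from the principal point sees the ray r / f radians off the axis. A picture is of the moment at which its call begins: read the wrist's pose just before it.
- ctrl.hand_in(): hands the job in, once; it reports no verdict.
The state is a dict: "time_s": time; "qpos": joint angles; "joint_vel": joint speeds; "tau": joint torques, N m; "ee_pos": TCP position; "eef_rot": TCP orientation; "force": force on the tool from outside, world axes, zero at the start; "moment": the same for the moment, N m; "grip_width": finger opening in m.
Only numpy, scipy, OpenCV 4.12 (cv2) and the standard library are available. Lean on these libraries where they do the work, as an engineer would, in place of code of your own. Each camera call takes 0.05 s, during which the arm holds its last target. There are 200 camera calls.

## Task

Build up the mould insert in the assembly nest: set the thick insert block squarely into the nest on its sprung bed and let go, then lay the window-frame spacer flat on it and let go, then bring the cap plate on top. Press the cap plate straight down against the spring with a steady push of about 12 newtons, which brings its top about flush with the tops of the nest's walls, and finish like that, still pressing and holding, so that the fitter can drive the pins in. Leave the other things on the bench where they are.

Things in the scene. Friction and masses are not known exactly. Their poses are not given: they have to be found in the camera images.
- nest: steel assembly nest fixed to the bench (place and yaw vary), base plate 150 (x) by 70 (y) by 12 mm high; origin: centre of its underside, z up. On it two end walls, 12 mm thick, with 8 mm thick corner lips turned inward, enclose a pocket. Both y sides are open between the lips, 44 mm wide, down to the base plate, so that fingers closing along the nest's y pass through.
- nest_mouth (a point): centre of the nest's pocket at the height of its wall tops, 72 mm above the bench; axes as the nest's. The pocket is 67 (x) by 47 (y) mm for parts of 64 by 44 mm, long side along the nest's x, either way round; the uppermost 6 mm inside is bevelled outward by 3 mm on every side as a lead-in
- bed_top (a point): centre of the top of the sprung dark steel bed in the nest (60 by 40 mm); unloaded it is 30 mm above the bench; z up, axes as the nest's; it sinks with the bed
- bed (a joint): how far the bed is pressed down, 0 (up, unloaded) to 0.014 m (bottom). The spring carries 6 N before the bed moves, then 1.5 N more per mm; the bed weighs 150 g. The unpressed stack of three parts stands 78 mm above the bench and hardly sinks; pressed down 6 mm its top is flush with the walls' tops, and the cap then bears on the spacer with 11 to 12 N
- insert: solid aluminium insert block, 64 (x) by 44 (y) by 24 mm high, small dark recess in its top; about 180 g; first in the stack; origin: centre of its underside, z up; lies flat on the bench
- spacer: flat aluminium spacer frame, 64 (x) by 44 (y) by 10 mm high with a through window of 36 by 22 mm; about 50 g; second in the stack; origin: centre of its underside, z up; lies flat on the bench
- cap: aluminium cap plate, 64 (x) by 44 (y) by 14 mm high, two round dark screw holes near its short ends; about 105 g; last in the stack; origin: centre of its underside, z up; lies flat on the bench
- hammer: bystander: hammer with wooden handle lying along its x, at the right side; origin on its underside
- wrench: bystander: flat steel wrench, near the robot, lying along its x; origin on its underside
- screwdriver: bystander: screwdriver with black handle lying along its x, at the left side; origin on its underside
- parallel: bystander: ground steel bar 100 (x) by 22 by 22 mm; origin: centre of its underside
- bush: bystander: upright steel bush, 42 mm across, 35 mm high; origin: centre of its underside
- leader_pin: bystander: steel leader pin standing on its 36 mm head, 68 mm high; origin: centre of its underside
- stop_block: bystander: dark steel block 45 by 30 by 30 mm; origin: centre of its underside
Things that resemble listed ones, but are neither listed nor needed, are in the scene too. What is shaped like the spacer but blue or yellow is not meant.

How it is judged:
On the way, in this order (a step that is already met when the one before it is completed fails the run):
1. the insert block sits squarely in the nest on the bed, let go (horizontal distance between insert and bed_top below 0.004 m and z of insert in the frame of bed_top between -0.003 and 0.003 m and angle between the x axis of insert and the x axis of nest, either way round below 0.09 rad and angle between insert's own z axis and vertical below 0.07 rad and contact force between the fingers and insert below 0.2 N and linear speed of insert below 0.02 m/s), for 0.2 s.
2. the spacer lies squarely on the insert block in the nest, let go (horizontal distance between each of insert, spacer and bed_top below 0.004 m and z of insert in the frame of bed_top between -0.003 and 0.003 m and angle between the x axis of each of insert, spacer and the x axis of nest, either way round below 0.09 rad and angle between each of insert, spacer's own z axis and vertical below 0.07 rad and z of spacer in the frame of bed_top between 0.021 and 0.027 m and contact force between the fingers and spacer below 0.2 N and linear speed of spacer below 0.02 m/s), for 0.2 s.
At the end, for the whole second after the job is handed in: Insert, spacer and cap lie in this order in the nest, each within 4 mm of its middle, 3 mm in height and 5 degrees of square and 4 degrees of level; the fingers are on the cap, which bears on the spacer with 7 to 17 N, the bed 2 to 11 mm down, everything still, through the last second (horizontal distance between each of insert, spacer, cap and bed_top below 0.004 m and z of insert in the frame of bed_top between -0.003 and 0.003 m and angle between the x axis of each of insert, spacer, cap and the x axis of nest, either way round below 0.09 rad and angle between each of insert, spacer, cap's own z axis and vertical below 0.07 rad and z of spacer in the frame of bed_top between 0.021 and 0.027 m and z of cap in the frame of bed_top between 0.031 and 0.037 m and contact force between cap and spacer between 7 and 17 N and contact force between the fingers and cap above 1 N and value of joint bed between 0.002 and 0.011 m and linear speed of cap below 0.01 m/s); the arm keeps its last pose, push and grip.
It fails at once if another thing on the bench is pushed away by more than 30 mm (distance of any of hammer, wrench, screwdriver, parallel, bush, leader_pin, stop_block from where it was at the start of the episode above 0.03 m).
It also fails if it takes over 72 s, if anything falls off the work surface, if the arm or the gripper's body presses on something with over 40 N, if the wrist force passes 120 N, or if a joint passes its speed limit or range.

## Working session

There is one attempt and no reset: what is moved stays moved. The work goes in short steps, Python scripts to look and compute and a tool call to move; the robot and the scene stay as the last step left them, time stands still between calls to the robot, and variables do not carry over. Pictures are saved under pics/ and viewed, about 8 in all and at most 12, crops included, and the job is handed in when it is done.

Besides the shell and the picture viewer there is one more tool, called by a JSON object that holds its "name" and its "arguments". jog_arm: Moves the arm, as the interface text tells. Its arguments: {"type":"object","properties":{"targets":{"type":"array","items":{"type":"array"}},"grip_force":{"type":"number"}},"required":["targets"]}

```bash
ls; mkdir -p pics; python3 - <<'E'
from station import ctrl, optics
import cv2,numpy as np
o=ctrl.get_obs();print(o)
for n in ("top","scene"):
    c=optics.camera(n);cv2.imwrite(f"pics/{n}0.png",cv2.resize(c["img"][:,:,::-1],(800,600)))
    np.savez(f"{n}0.npz",**c);print(n,c["camera_matrix"],c["world_to_cam"])
c=optics.camera("wrist");print(c["mount"],c["camera_matrix"])
E
```

```text
pics
{'time_s': 0.0, 'qpos': array([-1.26259867e+00,  3.00471936e-01,  1.52158725e+00,  1.85941040e-05,
        1.32067406e+00, -6.66477894e-02]), 'joint_vel': array([ 0.00010728,  0.00055841, -0.00052285,  0.00155463, -0.00030817,
        0.00019585]), 'tau': array([ 8.55446451e-04, -5.31803226e+01, -3.52739596e+01,  7.08506349e-02,
        2.42993556e-02, -1.26439249e-04]), 'ee_pos': array([ 0.20126451, -0.51155558,  0.18948327]), 'eef_rot': array([-1.57070239e+00,  1.13686268e-03, -1.19595544e+00]), 'force': array([0.11249436, 0.83428615, 0.107243  ]), 'moment': array([ 6.32021002e-03, -3.30231098e-05, -7.10936403e-04]), 'grip_width': 0.09389418402807174}
top [[358.99208602   0.         252.68082167]
 [  0.         358.99208602 197.28775927]
 [  0.           0.           1.        ]] [[ 0.00277967 -0.99999003 -0.0034936  -0.00562819]
 [ 0.9924784   0.00233118  0.12239764 -0.56951481]
 [-0.12238827 -0.00380754  0.99247499 -0.98618321]
 [ 0.          0.          0.          1.        ]]
scene [[442.99314083   0.         258.83791185]
 [  0.         442.99314083 192.41525214]
 [  0.           0.           1.        ]] [[ 0.1411465   0.98992274 -0.01142911 -0.06767092]
 [-0.67793656  0.10506264  0.72757396  0.32633639]
 [ 0.72144278 -0.09494631  0.68593404 -1.59403419]
 [ 0.          0.          0.          1.        ]]
[[ 9.99999604e-01 -4.89926357e-04 -7.42912473e-04  6.97583717e-04]
 [-5.94125309e-04  2.53973100e-01 -9.67211100e-01 -1.94002266e-01]
 [ 6.62541994e-04  9.67211158e-01  2.53972708e-01  7.33040283e-02]
 [ 0.00000000e+00  0.00000000e+00  0.00000000e+00  1.00000000e+00]] [[297.31863964   0.         260.88529937]
 [  0.         297.31863964 189.16220249]
 [  0.           0.           1.        ]]
```

View pics/top0.png

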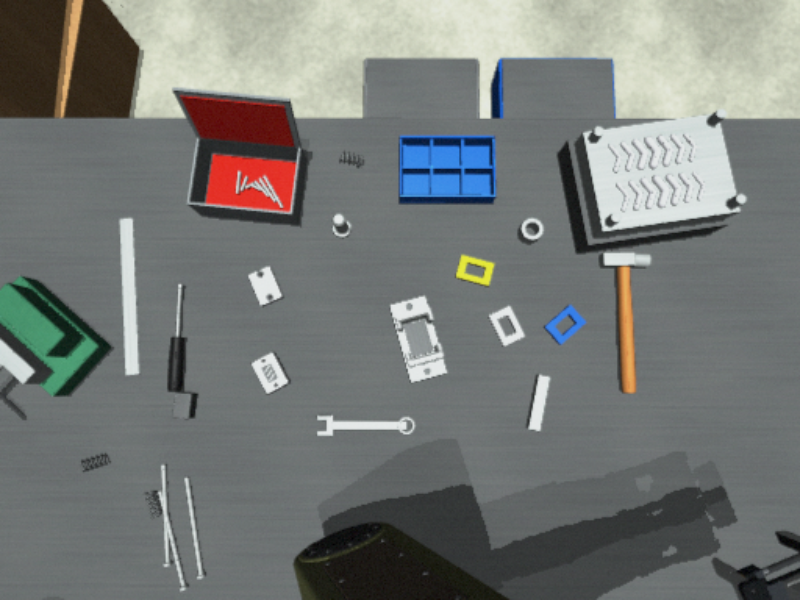

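View pics/scene0.png

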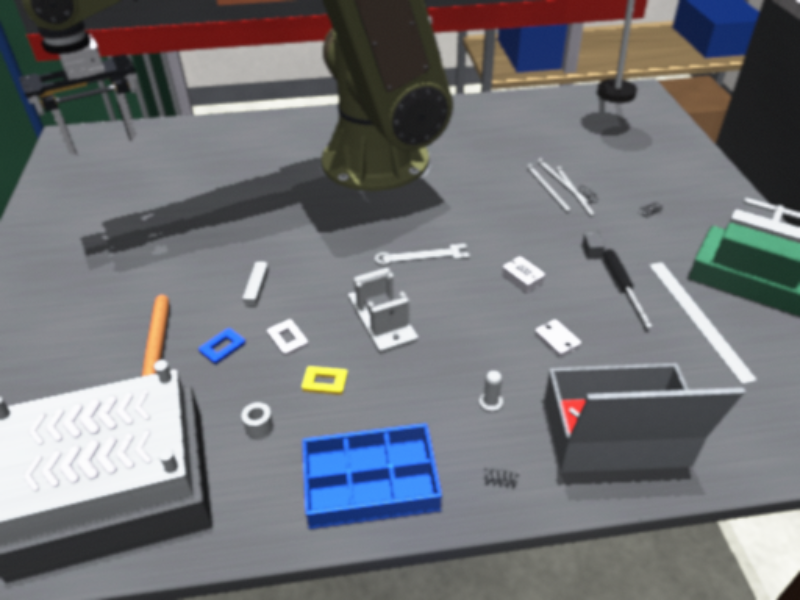

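The insert could be confused with the cap: (270,372) has a recess and is thick, while (265,286) has two dark holes. The steel bar at (538,402) is a weaker lookalike. For the spacer, the white frame is at (507,326); the yellow (475,270) and blue (565,324) frames are decoys, and the bush at (531,230) is a ring. The nest is at (418,338). My choices are insert (270,372), cap (265,286) and spacer (507,326).

Next I measure them and check in one close crop.

```bash
cat > h.py <<'E'
import numpy as np, cv2
from scipy.spatial.transform import Rotation as Ro
F=np.diag([1,-1,-1])
def rays(c,uv,pose=None):
    """pixels -> (origin, world rays); pose=(ee_pos,eef_rot) for the wrist"""
    K=c["camera_matrix"];uv=np.asarray(uv,float).reshape(-1,2)
    d=(uv-K[:2,2])/K[0,0]
    if pose is None:
        T=np.linalg.inv(c["world_to_cam"]); v=np.c_[d,np.ones(len(d))]
    else:
        A=np.eye(4);A[:3,:3]=Ro.from_euler("xyz",pose[1]).as_matrix();A[:3,3]=pose[0]
        T=A@c["mount"]; r=np.hypot(*d.T)+1e-12
        v=np.c_[d*(np.sin(r)/r)[:,None],np.cos(r)]
    return T[:3,3],(T[:3,:3]@F@v.T).T
def onplane(c,uv,z,pose=None):
    o,v=rays(c,uv,pose);return o+v*((z-o[2])/v[:,2])[:,None]
def rect(P):
    """min-area rectangle of world xy points -> centre mm, long, short, yaw of long axis"""
    (x,y),(w,h),a=cv2.minAreaRect((P[:,:2]*1000).astype(np.float32))
    a=np.deg2rad(a)
    if w<h:w,h=h,w;a+=np.pi/2
    return np.round([x,y,w,h],1),round((a+np.pi/2)%np.pi-np.pi/2,3)
def blob(mask,seed):
    n,l=cv2.connectedComponents(mask.astype(np.uint8))
    ys,xs=np.where(l>0);i=np.argmin((xs-seed[0])**2+(ys-seed[1])**2)
    m=(l==l[ys[i],xs[i]]).astype(np.uint8)
    return max(cv2.findContours(m,cv2.RETR_EXTERNAL,cv2.CHAIN_APPROX_NONE)[0],key=len).reshape(-1,2)
def shift(o,p,yaw):
    """cm along tool axes and turn about tool y to reach p,yaw"""
    R=Ro.from_euler("xyz",o["eef_rot"]).as_matrix()
    t=(o["eef_rot"][2]-yaw+np.pi/2)%np.pi-np.pi/2
    return np.round(R.T@(np.array(p)-o["ee_pos"])*100,2),round(t,3)
E
python3 - <<'E'
from h import *
c=dict(np.load("top0.npz"));im=c["img"]
S=4;big=cv2.resize(im,None,fx=S,fy=S,interpolation=cv2.INTER_CUBIC)
hsv=cv2.cvtColor(big,cv2.COLOR_RGB2HSV);m=(hsv[...,2]>150)&(hsv[...,1]<60)
for n,(u,v),z in [("insert",(270,372),.024),("cap",(265,286),.014),("spacer",(507,326),.010),("nestbase",(418,338),.012),("nest@72",(418,338),.072)]:
    k=.64
    b=blob(m,(u*k*S,v*k*S));P=onplane(c,(b+.5)/S-.5,z)
    print(n,*rect(P))
cr=lambda i,u,v,w=42:cv2.resize(i[int(v*k)-w//2:int(v*k)+w//2,int(u*k)-w//2:int(u*k)+w//2,::-1],(250,250),interpolation=cv2.INTER_CUBIC)
s=np.load("scene0.npz")["img"]
cv2.imwrite("pics/crop.png",np.vstack([np.hstack([cr(im,270,372),cr(im,265,286),cr(im,507,326)]),np.hstack([cr(s,524,272),cr(s,557,337),cr(s,287,336)])]))
E
```

```text
insert [453.5 224.4  65.5  45.5] 0.504
cap [615.6 240.2  66.   45.5] 0.42
spacer [ 541.6 -211.    67.2   45.9] 0.442
nestbase [517.4 -47.3 151.8  74.4] 0.272
nest@72 [513.2 -45.  143.   70.1] 0.272
```

View pics/crop.png

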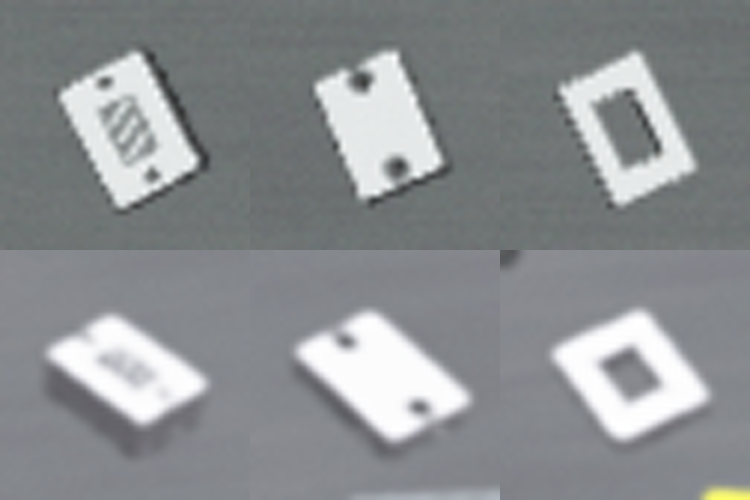

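The crop confirms the choices: insert is top-left (recess, thick), cap in the middle (two dark holes), spacer on the right (aluminium frame). Their sizes match too. I'll go via the nest for a close look.

```bash
python3 - <<'E'
from h import *
from station import ctrl
print(shift(ctrl.get_obs(),[.517,-.047,.22],.272-np.pi/2))
E
```

```text
(array([-31.68,  -3.01,  46.39]), np.float64(0.103))
```

{"name": "jog_arm", "arguments": {"targets": [[9.4,[-31.7,-3,46.4],0.103],[9.4,[-31.7,-3,46.4],0.103],[9.4,[-31.7,-3,46.4],0.103],[9.4,[-31.7,-3,46.4],0.103],[9.4,[-31.7,-3,46.4],0.103],[9.4,[-31.7,-3,46.4],0.103],[9.4,[-31.7,-3,46.4],0.103],[9.4,[-31.7,-3,46.4],0.103],[9.4,[-31.7,-3,46.4],0.103],[9.4,[-31.7,-3,46.4],0.103]]}}

```text
time_s: 1.15
ee_pos: [0.4826, -0.0968, 0.2169]
eef_rot: [-1.571, -0.0, -1.299]
force: [-0.0, -0.4, -0.2]
grip_width: 0.0938
```

```bash
python3 - <<'E'
from h import *
from station import ctrl
print(shift(ctrl.get_obs(),[.517,-.047,.22],.272-np.pi/2),ctrl.get_obs()["joint_vel"].round(2))
E
```

```text
(array([-3.87, -0.31,  4.65]), np.float64(-0.0)) [ 0.99  0.38 -0.49  0.    0.11  0.99]
```

{"name": "jog_arm", "arguments": {"targets": [[9.4,[-3.8,-0.3,4.6],0],[9.4,[-3.8,-0.3,4.6],0],[9.4,[-3.8,-0.3,4.6],0],[9.4,[-3.8,-0.3,4.6],0],[9.4,[-3.8,-0.3,4.6],0]]}}

```text
time_s: 1.65
ee_pos: [0.5154, -0.0511, 0.2197]
eef_rot: [-1.571, -0.0, -1.301]
force: [0.5, -0.9, -0.2]
grip_width: 0.0938
```

```bash
python3 - <<'E'
from h import *
from station import ctrl,optics
o=ctrl.get_obs();c=optics.camera("wrist");np.savez("w1.npz",p=o["ee_pos"],r=o["eef_rot"],**c)
print(o["ee_pos"],o["joint_vel"].round(3))
cv2.imwrite("pics/w1.png",cv2.resize(c["img"][:,:,::-1],(800,600)))
E
```

```text
[ 0.51538902 -0.0511134   0.21972216] [-0.002 -0.001 -0.003  0.     0.     0.004]
```

View pics/w1.png

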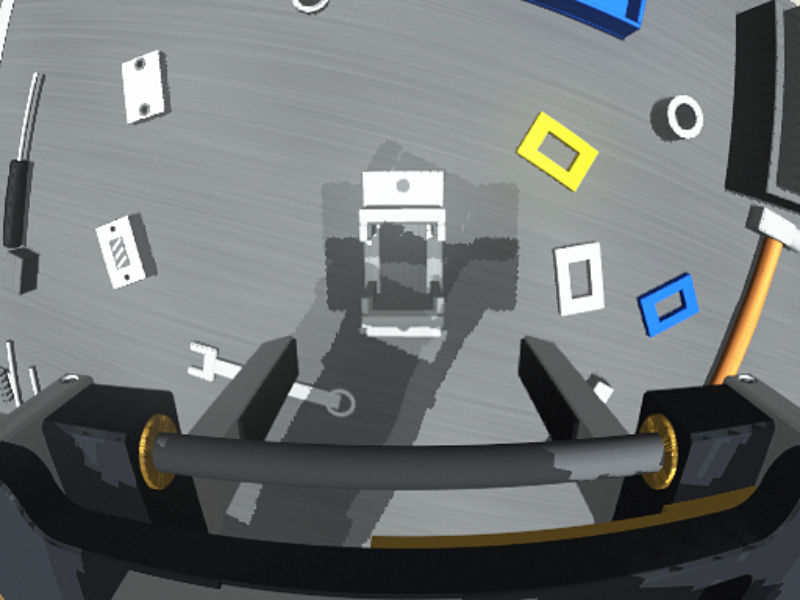

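The wrist view shows the nest centred near (403,255), with both y sides open. I'll use the range images to get its rim and base.

```bash
cat >> h.py <<'E'
def cloud(c,pose=None):
    """world points per pixel from range_z"""
    h,w=c["range_z"].shape;u,v=np.meshgrid(np.arange(w),np.arange(h))
    o,r=rays(c,np.c_[u.ravel(),v.ravel()],pose)
    T=np.linalg.inv(c["world_to_cam"]) if pose is None else None
    if pose is None: ax=-T[:3,2]
    else: ax=-(Ro.from_euler("xyz",pose[1]).as_matrix()@c["mount"][:3,2])
    return o+r*(c["range_z"].ravel()/(r@ax))[:,None]
def near(P,xy,r,z0,z1):
    return P[(np.hypot(*(P[:,:2]-xy).T)<r)&(P[:,2]>z0)&(P[:,2]<z1)]
E
python3 - <<'E'
from h import *
w=dict(np.load("w1.npz"));t=dict(np.load("top0.npz"))
for n,P in (("wrist",cloud(w,(w["p"],w["r"]))),("top",cloud(t))):
    for nm,xy,z0,z1,r in [("rim",(.517,-.047),.066,.080,.07),("base",(.517,-.047),.007,.018,.09),("ins",(.4535,.2244),.018,.03,.05),("cap",(.6156,.2402),.009,.02,.05),("spa",(.5416,-.211),.006,.016,.05)]:
        Q=near(P,xy,r,z0,z1)
        if len(Q)>5: print(n,nm,len(Q),*rect(Q),np.median(Q[:,2]).round(4))
E
```

```text
wrist rim 1364 [518.4 -46.5  92.1  62.9] 0.271 0.0711
wrist base 2036 [518.  -46.8 150.   69.3] 0.275 0.0115
wrist ins 980 [454.2 222.8  64.5  45.6] 0.509 0.0232
wrist cap 1006 [616.2 239.1  65.2  45.2] 0.416 0.0131
wrist spa 916 [ 543.2 -211.6   64.7   45.4] 0.446 0.0095
top rim 248 [516.7 -45.8  90.9  62.8] 0.272 0.0711
top base 626 [516.7 -45.5 149.8  69.6] 0.273 0.0114
top ins 358 [452.7 224.6  64.1  45. ] 0.519 0.0234
top cap 326 [614.5 240.3  64.2  44.2] 0.427 0.0135
top spa 238 [ 540.9 -210.6   63.3   44.7] 0.465 0.0092
```

```bash
python3 - <<'E'
from h import *
from station import ctrl
print(shift(ctrl.get_obs(),[.4537,.2233,.16],.51-np.pi/2))
E
```

```text
(array([-28.09,   5.98,   1.37]), np.float64(-0.24))
```

{"name": "jog_arm", "arguments": {"targets": [[9.4,[-28.1,6,1.4],-0.24],[9.4,[-28.1,6,1.4],-0.24],[9.4,[-28.1,6,1.4],-0.24],[9.4,[-28.1,6,1.4],-0.24],[9.4,[-28.1,6,1.4],-0.24],[9.4,[-28.1,6,1.4],-0.24],[9.4,[-28.1,6,1.4],-0.24],[9.4,[-28.1,6,1.4],-0.24],[9.4,[-28.1,6,1.4],-0.24],[9.4,[-28.1,6,1.4],-0.24]]}}

```text
time_s: 2.7
ee_pos: [0.4546, 0.2234, 0.1601]
eef_rot: [-1.57, -0.0, -1.061]
force: [-0.8, -0.7, 0.2]
grip_width: 0.0944
```

```bash
cat > look.py <<'E'
import sys
from h import *
from station import ctrl,optics
# look.py x y z0 z1 r ztarget : measure a flat thing near x,y by wrist range, print the shift to it
x,y,z0,z1,r,zt=map(float,sys.argv[1:])
o=ctrl.get_obs();c=optics.camera("wrist");pose=(o["ee_pos"],o["eef_rot"])
Q=near(cloud(c,pose),(x,y),r,z0,z1);R,a=rect(Q)
print(len(Q),R,a,np.median(Q[:,2]).round(4),"vel",abs(o["joint_vel"]).max().round(3))
print(shift(o,[R[0]/1e3,R[1]/1e3,zt],a-np.pi/2))
E
python3 look.py .4537 .2233 .018 .03 .05 .024
```

```text
2094 [453.9 224.4  64.1  43.4] 0.523 0.0236 vel 0.004
(array([-0.12, 13.61, -0.02]), np.float64(-0.013))
```

{"name": "jog_arm", "arguments": {"targets": [[9.4,[-0.1,4.5,0],-0.013],[9.4,[-0.1,9,0],-0.013],[9.4,[-0.1,12,0],-0.013],[9.4,[-0.1,13.6,0],-0.013],[9.4,[-0.1,13.6,0],-0.013],[4,[-0.1,13.6,0],-0.013],[4,[-0.1,13.6,0],-0.013],[4,[-0.1,13.6,0],-0.013],[4,[-0.1,13.6,0],-0.013],[4,[-0.1,13.6,0],-0.013]], "grip_force": 30}}

```text
time_s: 3.75
ee_pos: [0.4537, 0.2256, 0.0241]
eef_rot: [-1.57, -0.0, -1.046]
force: [0.5, -0.4, -0.4]
grip_width: 0.0574
```

{"name": "jog_arm", "arguments": {"targets": [[4,[0,0,0],0],[4,[0,0,0],0],[4,[0,-4,0],0],[4,[0,-8,0],0],[4,[0,-12,0],0],[4,[0,-13,0],0],[4,[0,-13,0],0],[4,[0,-13,0],0]]}}

```text
time_s: 4.55
ee_pos: [0.453, 0.2253, 0.1523]
eef_rot: [-1.573, 0.0, -1.046]
force: [-0.6, 0.0, -0.1]
grip_width: 0.0398
```

```bash
python3 - <<'E'
from h import *
from station import ctrl
print(shift(ctrl.get_obs(),[.518,-.0466,.14],.272-np.pi/2))
E
```

```text
(array([26.79,  1.24, -8.  ]), np.float64(0.253))
```

```bash
python3 look.py .4537 .2233 .018 .03 .05 .022; python3 -c "
from station import ctrl;o=ctrl.get_obs();print(o['force'],o['grip_width'])"
```

```text
2227 [454.1 224.   64.6  43.9] 0.511 0.0236 vel 0.017
(array([ 0.17, 13.03,  0.05]), np.float64(0.014))
[-0.21958338 -0.29765525  0.18504617] 0.03992189940785428
```

The insert is still on the bench, undisturbed: I lifted before the slow fingers had closed. I'll try again and close fully before lifting.

{"name": "jog_arm", "arguments": {"targets": [[9.4,[0.2,0,0],0],[9.4,[0.2,0,0],0],[9.4,[0.2,0,0],0],[9.4,[0.2,0,0],0],[9.4,[0.2,0,0],0],[9.4,[0.2,0,0],0.014],[9.4,[0.2,4.5,0],0.014],[9.4,[0.2,9,0],0.014],[9.4,[0.2,12,0.05],0.014],[9.4,[0.2,13,0.05],0.014]]}}

```text
time_s: 5.6
ee_pos: [0.4536, 0.2234, 0.021]
eef_rot: [-1.575, 0.001, -1.061]
force: [0.1, 0.7, 0.2]
grip_width: 0.094
```

{"name": "jog_arm", "arguments": {"targets": [[3,[0,0,0],0],[3,[0,0,0],0],[3,[0,0,0],0],[3,[0,0,0],0],[3,[0,0,0],0],[3,[0,0,0],0],[3,[0,0,0],0],[3,[0,0,0],0],[3,[0,0,0],0],[3,[0,0,0],0]]}}

```text
time_s: 6.6
ee_pos: [0.455, 0.224, 0.0237]
eef_rot: [-1.571, 0.0, -1.06]
force: [0.3, -0.1, 1.5]
grip_width: 0.0299
```

```bash
python3 - <<'E'
from h import *
from station import ctrl,optics
a=optics.camera("wrist")["img"];b=optics.camera("scene")["img"]
print(ctrl.get_obs()["grip_width"],ctrl.get_obs()["force"])
b=b[110:270,250:450]
cv2.imwrite("pics/v.png",np.hstack([cv2.resize(a,(400,300)),cv2.resize(b,(400,300))])[:,:,::-1])
E
```

```text
0.0302172997844401 [ 0.19109479  0.03664187 -0.355713  ]
```

View pics/v.png

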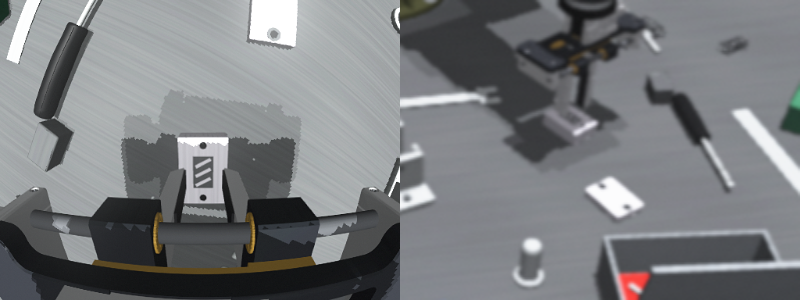

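```bash
python3 - <<'E'
from h import *
from station import ctrl,optics
o=ctrl.get_obs();pose=(o["ee_pos"],o["eef_rot"]);print(pose)
c=optics.camera("wrist");P=cloud(c,pose);R=Ro.from_euler("xyz",pose[1]).as_matrix()
T=((P-pose[0])@R*1000).reshape(384,512,3)   # tool frame mm
np.savez("w2.npz",p=pose[0],r=pose[1],**c)
np.set_printoptions(suppress=True,linewidth=160)
for row in (200,212,220,230,245,260):
    print(row,*[tuple(T[row,u].round(0).astype(int)) for u in (222,228,238,260,285,292,300)])
s=optics.camera("scene");Q=cloud(s);M=near(Q,(.45,.22),.06,.016,.1)
L=(M-pose[0])@R*1000
h=L[(abs(L[:,2])<40)];print(len(h))
for y0 in range(-70,20,10):
    k=h[(h[:,1]>=y0)&(h[:,1]<y0+10)]
    if len(k):print(y0,len(k),k.min(0).round(),k.max(0).round())
E
```

```text
(array([0.45497573, 0.22400314, 0.02368755]), array([-1.57084161e+00,  4.97095273e-06, -1.05996589e+00]))
200 (np.int64(-29), np.int64(24), np.int64(7)) (np.int64(-22), np.int64(2), np.int64(14)) (np.int64(-15), np.int64(0), np.int64(15)) (np.int64(0), np.int64(1), np.int64(14)) (np.int64(17), np.int64(0), np.int64(15)) (np.int64(25), np.int64(24), np.int64(7)) (np.int64(31), np.int64(24), np.int64(7))
212 (np.int64(-29), np.int64(24), np.int64(-2)) (np.int64(-25), np.int64(24), np.int64(-3)) (np.int64(-15), np.int64(0), np.int64(6)) (np.int64(0), np.int64(-1), np.int64(6)) (np.int64(18), np.int64(1), np.int64(6)) (np.int64(25), np.int64(24), np.int64(-2)) (np.int64(31), np.int64(24), np.int64(-3))
220 (np.int64(-23), np.int64(-25), np.int64(9)) (np.int64(-19), np.int64(-25), np.int64(9)) (np.int64(-14), np.int64(-15), np.int64(6)) (np.int64(0), np.int64(1), np.int64(0)) (np.int64(16), np.int64(-22), np.int64(8)) (np.int64(20), np.int64(-25), np.int64(10)) (np.int64(25), np.int64(-26), np.int64(10))
230 (np.int64(-21), np.int64(-41), np.int64(9)) (np.int64(-18), np.int64(-41), np.int
[... 462 characters left out ...]
.int64(-57), np.int64(8)) (np.int64(20), np.int64(-60), np.int64(9))
260 (np.int64(-17), np.int64(-76), np.int64(9)) (np.int64(-14), np.int64(-74), np.int64(8)) (np.int64(-16), np.int64(0), np.int64(-32)) (np.int64(0), np.int64(1), np.int64(-32)) (np.int64(19), np.int64(0), np.int64(-31)) (np.int64(16), np.int64(-66), np.int64(4)) (np.int64(18), np.int64(-76), np.int64(9))
473
-70 44 [-24. -70.  -9.] [ 33. -60.  12.]
-60 40 [-22. -60.  -8.] [ 33. -51.  12.]
-50 45 [-25. -50.  -9.] [ 30. -41.  12.]
-40 44 [-21. -40.  -8.] [ 32. -30.  12.]
-30 33 [-23. -30.  -9.] [ 29. -21.  11.]
-20 11 [-20. -20.  -8.] [ 21. -13.  10.]
-10 75 [-19.  -4. -30.] [24. -0. 34.]
0 154 [-22.   0. -32.] [26.  8. 35.]
```

The fingers are above the insert: both cameras put the fingertips about 15 mm behind the reported TCP, not 19 mm ahead. I'll check the open state in the earlier picture.

```bash
python3 - <<'E'
from h import *
for f in ("w1.npz","w2.npz"):
    w=dict(np.load(f));R=Ro.from_euler("xyz",w["r"]).as_matrix()
    T=((cloud(w,(w["p"],w["r"]))-w["p"])@R*1000)
    for s in (-1,1):
        k=T[(abs(T[:,2])<14)&(T[:,0]*s>8)&(T[:,0]*s<70)&(T[:,1]<40)&(T[:,1]>-60)]
        if f=="w2.npz":k=k[k[:,1]<-5]
        hs,e=np.histogram(k[:,1],bins=np.arange(-60,45,5));print(f,s,dict(zip(e[:-1].astype(int).tolist(),hs.tolist())))
        t=k[k[:,1]>np.percentile(k[:,1],90)];print("  tip",t.min(0).round(),t.max(0).round())
E
```

```text
w1.npz -1 {-60: 173, -55: 162, -50: 139, -45: 145, -40: 125, -35: 112, -30: 107, -25: 94, -20: 61, -15: 8, -10: 0, -5: 0, 0: 0, 5: 0, 10: 0, 15: 0, 20: 0, 25: 0, 30: 0, 35: 0}
  tip [-56. -22.  -8.] [-46. -15.  10.]
w1.npz 1 {-60: 183, -55: 139, -50: 160, -45: 133, -40: 126, -35: 109, -30: 121, -25: 92, -20: 61, -15: 3, -10: 0, -5: 0, 0: 0, 5: 0, 10: 0, 15: 0, 20: 0, 25: 0, 30: 0, 35: 0}
  tip [ 47. -23.  -8.] [ 57. -14.  10.]
w2.npz -1 {-60: 132, -55: 123, -50: 110, -45: 104, -40: 90, -35: 95, -30: 78, -25: 59, -20: 45, -15: 3, -10: 0, -5: 0, 0: 0, 5: 0, 10: 0, 15: 0, 20: 0, 25: 0, 30: 0, 35: 0}
  tip [-25. -24.  -8.] [-14. -15.  10.]
w2.npz 1 {-60: 119, -55: 123, -50: 111, -45: 100, -40: 92, -35: 92, -30: 89, -25: 56, -20: 43, -15: 0, -10: 0, -5: 0, 0: 0, 5: 0, 10: 0, 15: 0, 20: 0, 25: 0, 30: 0, 35: 0}
  tip [ 16. -24.  -8.] [ 26. -15.  10.]
```

Confirmed both open and closed: the tips sit at tool y of about -15 mm. So the true grasp point is about 34 mm behind the reported TCP, and I'll command depths accordingly (tip z = TCP z + 15 mm).

{"name": "jog_arm", "arguments": {"targets": [[9.4,[0,0,0],0],[9.4,[0,0,0],0],[9.4,[0,0,0],0],[9.4,[0,0,0],0],[9.4,[0,0,0],0],[9.4,[0,0,0],0],[9.4,[0,0,0],0],[9.4,[0,0,0],0],[9.4,[0,1.7,0],0],[9.4,[0,3.2,0],0]]}}

```text
time_s: 7.8
ee_pos: [0.4551, 0.2241, -0.0086]
eef_rot: [-1.57, -0.0, -1.06]
force: [-0.4, 0.9, 0.1]
grip_width: 0.0945
```

{"name": "jog_arm", "arguments": {"targets": [[3,[0,0,0],0],[3,[0,0,0],0],[3,[0,0,0],0],[3,[0,0,0],0],[3,[0,0,0],0],[3,[0,0,0],0],[3,[0,0,0],0],[3,[0,0,0],0],[3,[0,0,0],0],[3,[0,0,0],0]], "grip_force": 30}}

```text
time_s: 8.8
ee_pos: [0.455, 0.2241, -0.0081]
eef_rot: [-1.571, 0.0, -1.06]
force: [-0.9, 0.4, 4.4]
grip_width: 0.044
```

{"name": "jog_arm", "arguments": {"targets": [[3,[0,-4,0],0],[3,[0,-8,0],0],[3,[0,-11,0],0],[3,[0,-11,0],0],[3,[0,-11,0],0]]}}

```text
time_s: 9.3
ee_pos: [0.4548, 0.2239, 0.1013]
eef_rot: [-1.571, -0.0, -1.06]
force: [0.0, -0.6, -1.8]
grip_width: 0.0437
```

```bash
python3 - <<'E'
from h import *
from station import ctrl
print(shift(ctrl.get_obs(),[.518,-.0466,.10],.272-np.pi/2))
E
```

```text
(array([26.69,  0.13, -7.71]), np.float64(0.239))
```

{"name": "jog_arm", "arguments": {"targets": [[3,[26.7,0.1,-7.7],0.239],[3,[26.7,0.1,-7.7],0.239],[3,[26.7,0.1,-7.7],0.239],[3,[26.7,0.1,-7.7],0.239],[3,[26.7,0.1,-7.7],0.239],[3,[26.7,0.1,-7.7],0.239],[3,[26.7,0.1,-7.7],0.239],[3,[26.7,0.1,-7.7],0.239],[3,[26.7,0.1,-7.7],0.239]]}}

```text
time_s: 10.2
ee_pos: [0.5177, -0.0456, 0.0997]
eef_rot: [-1.572, 0.001, -1.298]
force: [0.3, -0.1, -2.3]
grip_width: 0.0436
```

```bash
cat > held.py <<'E'
import sys
from h import *
from station import ctrl,optics
# held.py y0 y1 : held part's rectangle in the tool frame (mm), and the nest rim as now seen
y0,y1=map(float,sys.argv[1:3])
o=ctrl.get_obs();c=optics.camera("wrist");pose=(o["ee_pos"],o["eef_rot"])
P=cloud(c,pose);R=Ro.from_euler("xyz",pose[1]).as_matrix();T=(P-pose[0])@R*1000
k=T[(T[:,1]>y0)&(T[:,1]<y1)&(abs(T[:,2])<45)&(abs(T[:,0])<30)]
k2=k[abs(k[:,0])<12]
print("ee",o["ee_pos"].round(4),"yaw",o["eef_rot"][2].round(3),"F",o["force"].round(1),"w",o["grip_width"].round(4))
print(len(k),"x",k[:,0].min().round(1),k[:,0].max().round(1),"z mid strip",np.percentile(k2[:,2],[.5,99.5]).round(1),"y",np.median(k[:,1]).round(1), rect(k[:,[0,2]]/1000))
for z0,z1,n in ((.064,.080,"rim"),(.007,.018,"base")):
    Q=near(P,(.5178,-.0464),.09 if n=="base" else .062,z0,z1)
    if len(Q)>20:print(n,len(Q),*rect(Q))
E
python3 held.py -38 -24
```

```text
Traceback (most recent call last):
  File "held.py", line 10, in <module>
    print("ee",o["ee_pos"].round(4),"yaw",o["eef_rot"][2].round(3),"F",o["force"].round(1),"w",o["grip_width"].round(4))
                                                                                               ^^^^^^^^^^^^^^^^^^^^^
AttributeError: 'float' object has no attribute 'round'
```

```bash
sed -i 's/o\["grip_width"\].round(4)/round(o["grip_width"],4)/' held.py; python3 held.py -38 -26
```

```text
ee [ 0.5179 -0.0455  0.1   ] yaw -1.298 F [-0.  -0.6 -2.1] w 0.0436
7405 x -30.0 30.0 z mid strip [-31.4  31.6] y -31.6 (array([ 0.2, -0.1, 64.8, 60. ]), np.float64(-1.551))
rim 1686 [519.  -46.6  90.5  63.1] 0.273
base 2396 [557.6 -35.7  70.2  68.4] -1.317
```

{"name": "jog_arm", "arguments": {"targets": [[3,[0.12,1,0.04],0],[3,[0.12,3,0.04],0],[3,[0.12,4,0.04],0],[3,[0.12,4.6,0.04],0],[3,[0.12,4.6,0.04],0],[3,[0.12,4.6,0.04],0]]}}

```text
time_s: 10.9
ee_pos: [0.5189, -0.0472, 0.0548]
eef_rot: [-1.571, 0.001, -1.299]
force: [-2.6, 4.4, -4.1]
grip_width: 0.0437
```

{"name": "jog_arm", "arguments": {"targets": [[3,[0,0.6,0],0],[3,[0,1.2,0],0],[3,[0,1.2,0],0]]}}

```text
time_s: 11.2
ee_pos: [0.5191, -0.0471, 0.0428]
eef_rot: [-1.57, 0.001, -1.299]
force: [-0.8, 5.2, -5.2]
grip_width: 0.044
```

{"name": "jog_arm", "arguments": {"targets": [[3,[-0.08,0,0],0],[3,[-0.08,0.6,0],0],[3,[-0.08,1.2,0],0],[3,[-0.08,1.8,0],0],[3,[-0.08,1.95,0],0],[3,[-0.08,1.95,0],0],[3,[-0.08,1.95,0],0]]}}

```text
time_s: 11.9
ee_pos: [0.5189, -0.0469, 0.0233]
eef_rot: [-1.571, -0.0, -1.299]
force: [-1.0, -0.2, -1.5]
grip_width: 0.0437
```

{"name": "jog_arm", "arguments": {"targets": [[3,[0,0.12,0],0],[3,[0,0.12,0],0],[6,[0,0.12,0],0],[6,[0,0.12,0],0],[6,[0,0.12,0],0],[6,[0,0.12,0],0],[6,[0,0.12,0],0]]}}

```text
time_s: 12.6
ee_pos: [0.5189, -0.0468, 0.0221]
eef_rot: [-1.571, -0.0, -1.299]
force: [0.3, -0.2, 0.0]
grip_width: 0.06
```

{"name": "jog_arm", "arguments": {"targets": [[9.4,[0,0.12,0],0],[9.4,[0,-3,0],0],[9.4,[0,-8,0],0],[9.4,[0,-13,0],0],[9.4,[0,-18,0],0],[9.4,[0,-18,0],0],[9.4,[0,-18,0],0]]}}

```text
time_s: 13.3
ee_pos: [0.519, -0.0469, 0.2025]
eef_rot: [-1.569, -0.001, -1.299]
force: [-0.2, -0.3, -0.5]
grip_width: 0.0942
```

```bash
cat > nest.py <<'E'
import sys
from h import *
from station import ctrl,optics
# nest.py ztop : rim and stack-top centre seen by wrist, in nest axes
zt=float(sys.argv[1]);o=ctrl.get_obs();c=optics.camera("wrist");P=cloud(c,(o["ee_pos"],o["eef_rot"]))
(r,ra)=rect(near(P,(.5185,-.0465),.062,.066,.078));q=near(P,(.5185,-.0465),.045,zt-.004,zt+.004)
print("rim",r,ra);print("top",len(q),*rect(q),np.median(q[:,2]).round(4))
pl=np.linalg.lstsq(np.c_[q[:,:2],np.ones(len(q))],q[:,2],rcond=None)[0];print("tilt",pl[:2].round(3))
E
python3 nest.py .054
```

```text
rim [518.  -46.5  92.4  62.8] 0.264
top 2088 [516.7 -46.4  65.8  62.5] 0.271 0.0536
tilt [-0.001 -0.003]
```

Insert seated: top at 53.6 mm and level. Next is the spacer.

```bash
python3 - <<'E'
from h import *
from station import ctrl
print(shift(ctrl.get_obs(),[.542,-.211,.15],.45-np.pi/2))
E
```

```text
(array([16.45,  5.12, -2.14]), np.float64(-0.178))
```

{"name": "jog_arm", "arguments": {"targets": [[9.4,[16.4,5.1,-2.1],-0.178],[9.4,[16.4,5.1,-2.1],-0.178],[9.4,[16.4,5.1,-2.1],-0.178],[9.4,[16.4,5.1,-2.1],-0.178],[9.4,[16.4,5.1,-2.1],-0.178],[9.4,[16.4,5.1,-2.1],-0.178],[9.4,[16.4,5.1,-2.1],-0.178]]}}

```text
time_s: 14.05
ee_pos: [0.5425, -0.2094, 0.1507]
eef_rot: [-1.571, 0.001, -1.12]
force: [-0.6, 0.6, -0.3]
grip_width: 0.0936
```

```bash
python3 look.py .542 -.211 .005 .016 .05 -.0125
```

```text
1554 [ 542.4 -211.4   64.9   43.8] 0.443 0.0095 vel 0.014
(array([ 0.19, 16.32, -0.1 ]), np.float64(0.008))
```

{"name": "jog_arm", "arguments": {"targets": [[7,[0.2,4,-0.1],0.008],[7,[0.2,8,-0.1],0.008],[7,[0.2,12,-0.1],0.008],[7,[0.2,15,-0.1],0.008],[7,[0.2,16.2,-0.1],0.008],[7,[0.2,16.2,-0.1],0.008],[7,[0.2,16.2,-0.1],0.008]], "grip_force": 20}}

```text
time_s: 14.8
ee_pos: [0.5435, -0.2127, -0.0094]
eef_rot: [-1.569, -0.002, -1.128]
force: [0.1, -0.0, 0.8]
grip_width: 0.0699
```

{"name": "jog_arm", "arguments": {"targets": [[3,[0,0,0],0],[3,[0,0,0],0],[3,[0,0,0],0],[3,[0,0,0],0],[3,[0,0,0],0],[3,[0,0,0],0],[3,[0,0,0],0],[3,[0,0,0],0]]}}

```text
time_s: 15.6
ee_pos: [0.5428, -0.2128, -0.0105]
eef_rot: [-1.57, -0.0, -1.129]
force: [-2.9, 1.4, 4.9]
grip_width: 0.0434
```

{"name": "jog_arm", "arguments": {"targets": [[3,[0,-3,0],0],[3,[0,-7,0],0],[3,[0,-11,0],0],[3,[0,-11,0],0],[3,[0,-11,0],0]]}}

```text
time_s: 16.1
ee_pos: [0.5427, -0.2127, 0.0992]
eef_rot: [-1.57, -0.001, -1.129]
force: [-0.2, -0.8, -0.5]
grip_width: 0.0437
```

```bash
python3 - <<'E'
from h import *
from station import ctrl
print(shift(ctrl.get_obs(),[.5188,-.0468,.10],.272-np.pi/2))
E
```

```text
(array([-16.02,  -0.09,   4.94]), np.float64(0.17))
```

{"name": "jog_arm", "arguments": {"targets": [[3,[-16,0,4.9],0.17],[3,[-16,0,4.9],0.17],[3,[-16,0,4.9],0.17],[3,[-16,0,4.9],0.17],[3,[-16,0,4.9],0.17],[3,[-16,0,4.9],0.17],[3,[-16,0,4.9],0.17],[3,[-16,0,4.9],0.17]]}}

```text
time_s: 16.9
ee_pos: [0.5184, -0.0481, 0.0986]
eef_rot: [-1.571, 0.0, -1.3]
force: [-0.6, 1.0, -0.2]
grip_width: 0.0429
```

```bash
python3 held.py -25 -13
```

```text
ee [ 0.5184 -0.0481  0.0986] yaw -1.3 F [-0.6  1.  -0.2] w 0.0429
5058 x -29.8 29.8 z mid strip [-31.   32.5] y -19.9 (array([ 0. ,  0.5, 64.4, 59.7]), np.float64(-1.569))
rim 1948 [518.8 -46.6  91.   63. ] 0.277
base 2358 [541.6 -40.4 100.9  70.2] 0.281
```

{"name": "jog_arm", "arguments": {"targets": [[3,[-0.1,1,0],0],[3,[-0.1,2,0],0],[3,[-0.1,3,0],0],[3,[-0.1,4,0],0],[3,[-0.1,4.4,0],0],[3,[-0.1,4.4,0],0],[3,[-0.1,4.4,0],0]]}}

```text
time_s: 17.65
ee_pos: [0.5184, -0.0461, 0.0552]
eef_rot: [-1.571, -0.0, -1.299]
force: [0.1, -0.3, -0.8]
grip_width: 0.0436
```

{"name": "jog_arm", "arguments": {"targets": [[3,[0,0.5,0],0],[3,[0,0.8,0],0],[3,[0,1,0],0],[3,[0,1,0],0],[3,[0,1,0],0]]}}

```text
time_s: 18.15
ee_pos: [0.5183, -0.0461, 0.045]
eef_rot: [-1.571, -0.0, -1.299]
force: [-0.2, -0.1, -0.6]
grip_width: 0.0437
```

{"name": "jog_arm", "arguments": {"targets": [[3,[0,0.1,0],0],[3,[0,0.15,0],0],[3,[0,0.15,0],0],[6,[0,0.15,0],0],[6,[0,0.15,0],0],[6,[0,0.15,0],0],[6,[0,0.15,0],0],[6,[0,0.15,0],0]]}}

```text
time_s: 18.95
ee_pos: [0.5182, -0.0461, 0.0435]
eef_rot: [-1.571, 0.0, -1.299]
force: [0.7, 0.8, 0.1]
grip_width: 0.0599
```

{"name": "jog_arm", "arguments": {"targets": [[9.4,[0,0,0],0],[9.4,[0,-3,0],0],[9.4,[0,-8,0],0],[9.4,[0,-13,0],0],[9.4,[0,-16,0],0],[9.4,[0,-16,0],0],[9.4,[0,-16,0],0]]}}

```text
time_s: 19.65
ee_pos: [0.5181, -0.0461, 0.2033]
eef_rot: [-1.57, -0.0, -1.299]
force: [-0.3, -0.9, -0.6]
grip_width: 0.094
```

```bash
python3 nest.py .064; python3 - <<'E'
from h import *
from station import ctrl
print(shift(ctrl.get_obs(),[.6155,.2397,.15],.42-np.pi/2))
E
```

```text
rim [518.3 -46.4  92.3  62.9] 0.267
top 1798 [518.  -46.6  71.3  62.4] 0.273 0.0636
tilt [-0.007  0.001]
(array([-24.9 ,   5.24,  17.09]), np.float64(-0.148))
```

{"name": "jog_arm", "arguments": {"targets": [[9.4,[-24.9,5.2,17.1],-0.148],[9.4,[-24.9,5.2,17.1],-0.148],[9.4,[-24.9,5.2,17.1],-0.148],[9.4,[-24.9,5.2,17.1],-0.148],[9.4,[-24.9,5.2,17.1],-0.148],[9.4,[-24.9,5.2,17.1],-0.148],[9.4,[-24.9,5.2,17.1],-0.148],[9.4,[-24.9,5.2,17.1],-0.148],[9.4,[-24.9,5.2,17.1],-0.148],[9.4,[-24.9,5.2,17.1],-0.148]]}}

```text
time_s: 20.7
ee_pos: [0.6161, 0.2382, 0.1517]
eef_rot: [-1.571, -0.0, -1.153]
force: [0.3, -0.2, 1.5]
grip_width: 0.0942
```

```bash
python3 look.py .6155 .2397 .008 .02 .05 -.0095
```

```text
2092 [616.6 239.9  64.7  43.6] 0.406 0.0136 vel 0.007
(array([-0.14, 16.12,  0.11]), np.float64(0.012))
```

{"name": "jog_arm", "arguments": {"targets": [[7.5,[-0.1,4,0.1],0.012],[7.5,[-0.1,8,0.1],0.012],[7.5,[-0.1,12,0.1],0.012],[7.5,[-0.1,15,0.1],0.012],[7.5,[-0.1,16.2,0.1],0.012],[7.5,[-0.1,16.2,0.1],0.012],[7.5,[-0.1,16.2,0.1],0.012]], "grip_force": 50}}

```text
time_s: 21.45
ee_pos: [0.6176, 0.2409, -0.0086]
eef_rot: [-1.568, -0.0, -1.163]
force: [-0.0, 0.4, 0.0]
grip_width: 0.0747
```

{"name": "jog_arm", "arguments": {"targets": [[3,[0,0,0],0],[3,[0,0,0],0],[3,[0,0,0],0],[3,[0,0,0],0],[3,[0,0,0],0],[3,[0,0,0],0],[3,[0,0,0],0],[3,[0,0,0],0]]}}

```text
time_s: 22.25
ee_pos: [0.6167, 0.241, -0.0102]
eef_rot: [-1.57, -0.0, -1.163]
force: [-1.7, -1.4, 5.9]
grip_width: 0.0433
```

{"name": "jog_arm", "arguments": {"targets": [[3,[0,-3,0],0],[3,[0,-7,0],0],[3,[0,-11.5,0],0],[3,[0,-11.5,0],0],[3,[0,-11.5,0],0]]}}

```text
time_s: 22.75
ee_pos: [0.6167, 0.241, 0.1047]
eef_rot: [-1.57, -0.0, -1.163]
force: [-0.3, -1.3, -1.9]
grip_width: 0.0437
```

```bash
python3 - <<'E'
from h import *
from station import ctrl
print(shift(ctrl.get_obs(),[.5182,-.0462,.105],.272-np.pi/2))
E
```

```text
(array([ 22.46,  -0.05, -20.43]), np.float64(0.136))
```

{"name": "jog_arm", "arguments": {"targets": [[3,[22.5,0,-20.4],0.136],[3,[22.5,0,-20.4],0.136],[3,[22.5,0,-20.4],0.136],[3,[22.5,0,-20.4],0.136],[3,[22.5,0,-20.4],0.136],[3,[22.5,0,-20.4],0.136],[3,[22.5,0,-20.4],0.136],[3,[22.5,0,-20.4],0.136],[3,[22.5,0,-20.4],0.136]]}}

```text
time_s: 23.65
ee_pos: [0.5184, -0.0457, 0.1035]
eef_rot: [-1.572, 0.001, -1.299]
force: [-0.4, 0.1, -1.1]
grip_width: 0.0432
```

```bash
python3 held.py -29 -18
```

```text
ee [ 0.5184 -0.0457  0.1035] yaw -1.299 F [-0.4  0.1 -1.1] w 0.0432
6843 x -30.0 29.8 z mid strip [-31.7  31.7] y -23.6 (array([-0.1, -0.2, 64.6, 59.8]), np.float64(1.569))
rim 1774 [518.9 -46.8  90.8  62.9] 0.277
base 2265 [557.6 -35.8  70.1  68.1] -1.298
```

{"name": "jog_arm", "arguments": {"targets": [[3,[0.05,1,0],0],[3,[0.05,2,0],0],[3,[0.05,3,0],0],[3,[0.05,4,0],0],[3,[0.05,4.5,0],0],[3,[0.05,4.5,0],0],[3,[0.05,4.5,0],0]], "grip_force": 60}}

```text
time_s: 24.4
ee_pos: [0.5189, -0.047, 0.0597]
eef_rot: [-1.571, -0.0, -1.299]
force: [-0.5, -1.0, -1.6]
grip_width: 0.0428
```

{"name": "jog_arm", "arguments": {"targets": [[3,[0,0.3,0],0],[3,[0,0.5,0],0],[3,[0,0.6,0],0],[3,[0,0.6,0],0],[3,[0,0.6,0],0]]}}

```text
time_s: 24.9
ee_pos: [0.5187, -0.047, 0.0537]
eef_rot: [-1.571, -0.0, -1.299]
force: [-2.0, 1.0, 1.2]
grip_width: 0.0436
```

{"name": "jog_arm", "arguments": {"targets": [[3,[-0.05,0.05,0],0],[3,[-0.05,0.1,0],0],[3,[-0.05,0.2,0],0],[3,[-0.05,0.3,0],0],[3,[-0.05,0.4,0],0],[3,[-0.05,0.4,0],0],[3,[-0.05,0.4,0],0],[3,[-0.05,0.4,0],0]]}}

```text
time_s: 25.7
ee_pos: [0.5188, -0.0467, 0.0499]
eef_rot: [-1.57, -0.0, -1.299]
force: [-1.1, -1.1, 6.2]
grip_width: 0.0431
```

{"name": "jog_arm", "arguments": {"targets": [[3,[0,0.1,0],0],[3,[0,0.2,0],0],[3,[0,0.25,0],0],[3,[0,0.25,0],0],[3,[0,0.25,0],0],[3,[0,0.25,0],0],[3,[0,0.25,0],0],[3,[0,0.25,0],0]]}}

```text
time_s: 26.5
ee_pos: [0.5188, -0.0467, 0.0476]
eef_rot: [-1.57, -0.001, -1.299]
force: [-2.9, -1.8, 10.5]
grip_width: 0.0428
```

```bash
python3 - <<'E'
from h import *
from station import ctrl,optics
for i in range(3):
    o=ctrl.get_obs();print(o["time_s"],o["force"].round(2),o["ee_pos"].round(4),abs(o["joint_vel"]).max().round(4));c=optics.camera("wrist")
P=cloud(c,(o["ee_pos"],o["eef_rot"]))
R=rect(near(P,(.5185,-.0465),.07,.064,.080));print(R)
N=(P[:,:2]-[.5185,-.0467])@np.array([[np.cos(.272),-np.sin(.272)],[np.sin(.272),np.cos(.272)]])
for n,a,b in (("cap",0,28),("walls",35,45)):
    k=P[(abs(N[:,0])*1e3>a)&(abs(N[:,0])*1e3<b)&(abs(N[:,1])<.015)&(P[:,2]>.055)&(P[:,2]<.09)]
    if len(k):print(n,len(k),np.median(k[:,2]).round(4))
print("fit cap",near(P,(.5185,-.0467),.025,.06,.085)[:,2].std().round(4))
s=optics.camera("scene")["img"][130:230,200:300]
w=c["img"][90:290,160:360]
cv2.imwrite("pics/end.png",np.hstack([cv2.resize(s,(400,400),interpolation=2),cv2.resize(w,(400,400),interpolation=2)])[:,:,::-1])
E
```

```text
26.5 [-2.91 -1.75 10.49] [ 0.5188 -0.0467  0.0476] 0.0017
26.55 [-2.78 -1.98 10.88] [ 0.5189 -0.0467  0.0476] 0.0018
26.6 [-3.15 -1.73 10.32] [ 0.5189 -0.0467  0.0476] 0.001
(array([522.8, -46.6,  83.5,  67.1]), np.float64(0.272))
cap 3941 0.0714
walls 1047 0.0713
fit cap 0.0018
```

View pics/end.png

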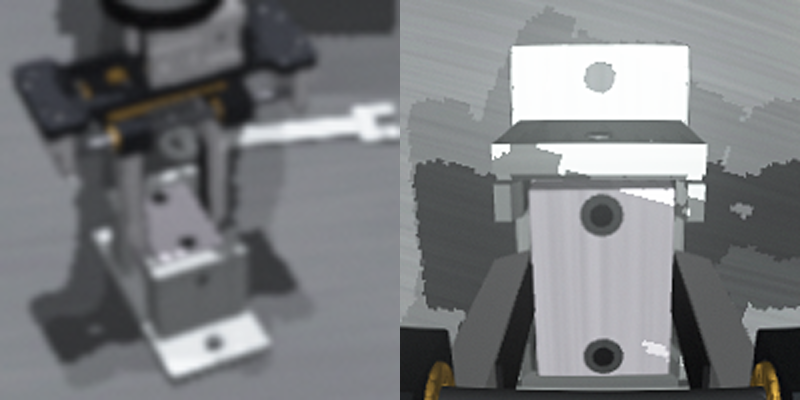

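The picture shows the cap square in the nest with its holes at (600,214) and (602,355). Its top is flush with the walls (71.4 mm against 71.3 mm), the push is about 10.5 N plus the cap's 1 N weight, and everything is still. Handing in.

```bash
python3 -c "
from station import ctrl
print(ctrl.hand_in()); o=ctrl.get_obs();print(o['time_s'],o['force'],o['ee_pos'])"
```

```text
the job is handed in; nothing more can be done
None
the job is handed in; nothing more can be done
```

I stacked the insert, spacer and cap in the nest and handed the job in at 26.6 s, with the cap gripped and still pressed down. No verdict came back.

**Last checks:**
- **Insert:** its top measured 53.6 mm and level after I let go.
- **Spacer:** its top measured 63.6 mm after I let go. A fit over the seen surface gave a tilt of about 0.007 rad, well within limits.
- **Cap:** its top is flush with the walls, at 71.4 mm against 71.3 mm. The tool reads about 10.5 N, so with the cap's 1 N weight it bears on the spacer with about 11.5 N. The bed is about 6 mm down, and the arm is still.

**What failed or disagreed:**
- **Missed grasps:** the first two attempts on the insert closed above it. Range images from the wrist and scene cameras put the real fingertips about 15 mm behind the reported TCP, where the description says 19 mm ahead. I corrected every depth by that 34 mm. The insert stayed where it was.
- **Camera offset:** the wrist and top cameras differed by 1–2 mm on the nest position. I used the wrist camera for both the nest and the held parts so the offset cancelled.
- **Sideways force:** a side force of about 3 N remains on the tool in the final press. I left it because the cap is level and square.
- **Other things on the bench:** I did not measure their positions again at the end. No unexpected contact forces showed up in the moves.

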